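# Close the fragrance canister with its press-and-turn cap

## Robot

A 7-joint arm with a two-finger parallel gripper is mounted at the origin on a cart in front of the work surface, level with it; the furniture and walls round the work are solid. World frame = base frame: x ahead of the robot, y to its left, z up, the work surface at z = 0. Lengths are in m, angles in degrees, forces in N, time in s.
With the tool pointing down it reaches from about 0.425 to 0.875 m from the base axis. Payload 4.7 kg.
Tool frame: the origin (TCP) lies midway between the tips of the shut fingers; the grasp point (between the pads) lies 19 mm behind it (env.tcp_to_grasp is the distance from the TCP to the grasp point, in m); z points along the fingers, x is the direction in which the jaws open and shut, and the axes are right-handed (so a half turn about z gives the same grasp; the last joint's range is limited). The gripper opens to 87 mm and grips with 3 to 60 N. Pads are 19 mm wide; open, the fingers measure 117 mm over their backs; the gripper's body (75 mm by 190 mm) begins 51 mm behind the grasp point.
Start: joints at [64.463, 18.392, -4.016, 83.108, 1.295, 78.541, -3.26], TCP at [0.288, -0.583, 0.223] pointing down, gripper open.
Joint ranges: [-163.93, 163.93], [-17.29, 119.83], [-79.2, 71.16], [3.27, 140.29], [-89.18, 269.18], [5.43, 117.66], [-154.24, 154.24]. Speed limits (degrees/s): [147.25, 147.25, 180, 180, 180, 180, 180].

## Interface

Orientations are given as [roll, pitch, yaw] about the fixed x, y, z axes, in that order (R = Rz(yaw) Ry(pitch) Rx(roll)).
In Python, from cell import env, viewer gives the robot as it stands.
- The arm moves only by the shell command python3 -m pendant 'ROWS' [OPENING] [FORCE]. ROWS is JSON, a list of rows, each a list of 6 numbers: the shift along the tool's x, y, z each as a share of 0.1 m, from -1 to 1, then the turn, a rotation vector about the tool's x, y, z each as a share of 90 degrees, from -1 to 1. A call has exactly 8 rows; each row is the pose to reach, as a shift and turn from the pose commanded when the call began, along the tool's axes at that moment; what a row does not reach only later rows make up. A row lasts 1/8 s, in which the tool goes at most 62.5 mm and 10.7 degrees, less where a joint would pass 70% of its speed; a pose out of reach is approached as far as the arm can. A call with a number of a shift or a turn outside -1 to 1 is refused whole. A call with a gripper value outside its range is refused whole. OPENING is the finger opening in mm, from 0 to 87, set as the call begins (- or left out, the last holds). The fingers move at their own pace and stop on an object; FORCE is the grip in N (left out, the last holds). Time passes only in rows, so rows that repeat a pose let the fingers close, or fill a call up. It gives the time, the measured TCP pose, the force and the opening at its end, in the units of the state.
- env.get_obs(): the state, without advancing time (a new reading comes with each control period).
- viewer.read_camera(name): name is "scene" or "side" or "wrist"; returns a dict with "frame" (400x640x3 uint8, red, green, blue), "fx", "fy", "cx", "cy" (pixels), "view" (4x4, takes a point from world to camera coordinates); the wrist camera has in their place "hand_eye" (4x4, takes a point from camera to tool coordinates, whose origin is the TCP and whose axes are the tool frame's). Camera axes: x right, y down, z forward; pixel columns grow to the right and rows downward; lengths in m; the calibration is good to about 2 mm. The wrist camera is an equidistant fisheye: a pixel r from the principal point sees the ray r / f radians off the axis. A picture is of the moment at which its call begins: read the wrist's pose just before it. There is no depth.
- env.sign_off(): hands the job in, once; it reports no verdict.
The state is a dict: "time_s": time; "qpos": joint angles; "joint_velocities": joint speeds; "effort": joint torques, N m; "tool_pos": TCP position; "tool_rot": TCP orientation; "force": force on the tool from outside, world axes, zero at the start; "wrist_torque": the same for the moment, N m; "grip_width": finger opening in m.
Only numpy, scipy, OpenCV 4.12 (cv2) and the standard library are available. Lean on these libraries where they do the work, as an engineer would, in place of code of your own. Each camera call takes 0.05 s, during which the arm holds its last target.

## Task

Close the metal canister with the loose black cap: set the cap in the mouth so that its two lugs drop into the slots of the ring, push it down against the spring and turn it clockwise (seen from above) as far as it goes, then let go so that it springs up into its catch and stays locked. Press and turn by feel, the cap never bearing on the canister with more than 60 N, and do not knock over or push away the steel cup, the wick tin or the thermometer.

Things in the scene. Friction and masses are not known exactly. Their poses are not given: they have to be found in the camera images.
- cap_bar (a point): Loose black cap, 60 mm across, 48 mm tall, 90 g, upright on the table at the start. Point: middle of its grip bar, on the axis, 36 mm above the cap's underside; z up, x along the bar. Bar 50 mm long (x), 14 mm thick (y), top 12 mm above this point, foot 12 mm below it on a flange 60 mm across, 6 mm thick. Half a turn leaves the cap the same.
- cap_lug (a point): Outer end of one of the two lugs under the ends of the bar: 25.5 mm from the cap's axis along the bar (+x; the other at -x), 30 mm lower than cap_bar. Each lug is 11 mm wide, 4 mm tall (underside 32 mm below cap_bar). They stick out of a plug 37 mm across that goes on to 36 mm below cap_bar, tapering to 30 mm at its end.
- mouth (a point): Centre of the canister's mouth, level with the top of its steel ring (70 mm across), 90 mm above the table; z up, axes of the canister. Opening 40 mm across with two opposite slots for the lugs (0.06 rad play). Height of cap_bar over this point: 32 mm lugs lying on the ring; 28 mm dropped in the slots; 22 mm or less: free to turn; 18 mm fully down; 25 mm locked.
- canister: Fixed metal canister, body 76 mm across, foot 104 mm across; origin at the centre of its underside. The ring's slots lie along its x axis only roughly: the ring, tightened by hand, stands up to 0.55 rad off either way, not measured (look, or turn the cap under a light press until it drops). It slips at 0.6 N m.
- seal_top (a point): Top centre of the spring disc inside the mouth, 34 mm across, 8 mm below the ring's top when free. It pushes the plug up with 3 N at first touch and 1.5 N more per mm, over 10 mm (18 N). Once down, the cap turns clockwise only, seen from above: 0.82 rad after the slots' centre the lugs are past the ridges, at 0.97 rad a stop; let go there and it rises into the catch.
- cup: Loose steel cup, 64 mm across, 71 mm tall, open, a bystander; origin at the centre of its underside.
- tin: Loose tinplate wick box, 77 x 124 x 48 mm, a bystander; origin at the centre of its underside.
- probe: Loose white probe thermometer lying flat, 22 x 203 x 16 mm, a bystander; origin at the centre of its underside.
There are look-alikes about, which are no part of the job. Leave any blue or yellow look-alike of the part that bears cap_bar alone.

How it is judged (in metres and radians):
On the way:
1. the cap stands in the mouth, upright, pushed down so that its bar's middle is less than 23 mm above the ring (z of cap_bar in the frame of mouth below 0.023 m and horizontal distance between cap_bar and mouth below 0.004 m and angle between cap_bar's own z axis and vertical below 0.1 rad), for 0.1 s.
At the end, for the whole second after the job is handed in: The cap is locked in the canister's mouth: on its axis within 4 mm, upright within 0.06 rad, and held in the catch with the middle of its bar 23.5 to 26.5 mm above the ring's top (not merely lying in the slots at 28 mm, nor stuck under the ridges at 22 mm) (z of cap_bar in the frame of mouth between 0.0235 and 0.0265 m and horizontal distance between cap_bar and mouth below 0.004 m and angle between cap_bar's own z axis and vertical below 0.06 rad); the robot touches nothing.
It fails at once if the cap bears on the canister with more than 60 N (all its contacts together) (contact force between cap and canister above 60 N).
It fails at once if the steel cup is pushed more than 30 mm or tipped (distance of cup from where it was at the start of the episode above 0.03 m or angle between cup's own z axis and vertical above 0.5 rad).
It fails at once if the wick tin is pushed more than 30 mm (distance of tin from where it was at the start of the episode above 0.03 m).
It fails at once if the thermometer is pushed more than 30 mm (distance of probe from where it was at the start of the episode above 0.03 m).
It also fails if it takes over 72 s, if anything falls off the work surface, if the arm or the gripper's body presses on something with over 40 N, if the wrist force passes 120 N, or if a joint passes its speed limit or range.

## Working session

There is one attempt and no reset: what is moved stays moved. The work goes in short steps, Python scripts to look and compute and a shell command to move; the robot and the scene stay as the last step left them, time stands still between calls to the robot, and variables do not carry over. Pictures are saved under pics/ and viewed, and the job is handed in when it is done.

```bash
ls; mkdir -p pics
python3 - <<'E'
from cell import env, viewer
import cv2
print(env.get_obs())
print(env.tcp_to_grasp)
for n in ["scene","side","wrist"]:
    d=viewer.read_camera(n)
    cv2.imwrite(f"pics/a_{n}.png",d["frame"][:,:,::-1])
    print(n,{k:v for k,v in d.items() if k!="frame"})
E
```

```text
pics
{'time_s': 0.0, 'qpos': array([64.46447631, 18.44005633, -4.01431282, 83.17939015,  1.29478302,
       78.54050606, -3.26026246]), 'joint_velocities': array([ 0.08009113, -0.04278161,  0.01094052,  0.05850121, -0.08639949,
        0.0403606 ,  0.02547114]), 'effort': array([ 7.86731380e-05, -4.91294825e+01, -4.04103007e-01, -3.12531710e+01,
       -6.40001404e-02,  4.37933556e-02,  1.90544711e-04]), 'tool_pos': array([ 0.28811833, -0.5819976 ,  0.22141074]), 'tool_rot': array([ 1.79993858e+02,  1.14719579e-01, -6.36560956e+01]), 'force': array([ 0.35059205, -0.67280954,  0.56559342]), 'wrist_torque': array([ 0.04796094, -0.00647827, -0.04819515]), 'grip_width': 0.08704046138982914}
0.0187
scene {'fx': 490.4353591285164, 'fy': 490.4353591285164, 'cx': 324.7587665814167, 'cy': 196.38943913096867, 'view': array([[-0.83310535, -0.55254212,  0.02515311,  0.41964147],
       [-0.2564505 ,  0.34557613, -0.90266842,  0.22119596],
       [ 0.49007001, -0.75846842, -0.42960103,  0.97739618],
       [ 0.        ,  0.        ,  0.        ,  1.        ]])}
side {'fx': 389.814513366131, 'fy': 389.814513366131, 'cx': 312.6011698409102, 'cy': 202.68210028030992, 'view': array([[ 0.9956534 , -0.09287051, -0.00702659, -0.5365699 ],
       [-0.06540977, -0.64355159, -0.76260272,  0.09073537],
       [ 0.06630133,  0.7597476 , -0.64682897,  0.93909071],
       [ 0.        ,  0.        ,  0.        ,  1.        ]])}
wrist {'fx': 309.70691628693146, 'fy': 309.70691628693146, 'cx': 321.18355645216553, 'cy': 203.65038078699092, 'hand_eye': array([[ 9.99999493e-01, -1.00362842e-03, -8.59542678e-05,
        -5.46475568e-04],
       [ 9.94864597e-04,  9.70681437e-01,  2.40367546e-01,
        -6.55858238e-02],
       [-1.57805488e-04, -2.40367510e-01,  9.70681943e-01,
        -1.62901672e-01],
       [ 0.00000000e+00,  0.00000000e+00,  0.00000000e+00,
         1.00000000e+00]])}
```

View pics/a_scene.png

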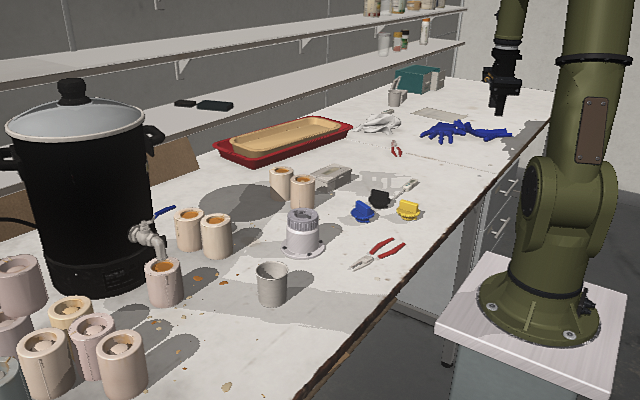

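View pics/a_side.png

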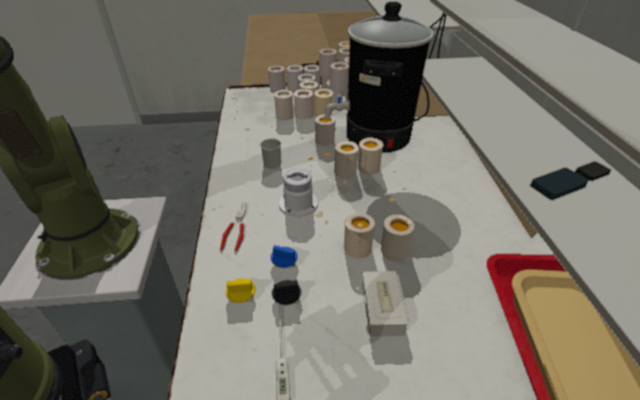

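View pics/a_wrist.png

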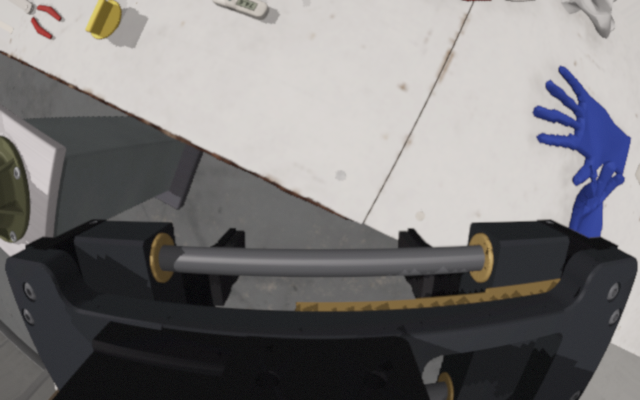

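```bash
cat > h.py <<'E'
import numpy as np, cv2
from scipy.spatial.transform import Rotation as R
from scipy.optimize import least_squares
from cell import env, viewer
def cal(n):
    return {k:v for k,v in viewer.read_camera(n).items()}
def ray(d,u,v):
    V=d["view"];c=-V[:3,:3].T@V[:3,3]
    r=V[:3,:3].T@np.array([(u-d["cx"])/d["fx"],(v-d["cy"])/d["fy"],1]);return c,r/np.linalg.norm(r)
def wview(o,d):
    T=np.eye(4);T[:3,:3]=R.from_euler('xyz',o["tool_rot"],degrees=True).as_matrix();T[:3,3]=o["tool_pos"]
    return T@d["hand_eye"]
def wray(o,d,u,v):
    T=wview(o,d);x,y=(u-d["cx"])/d["fx"],(v-d["cy"])/d["fy"];r=np.hypot(x,y)
    k=np.sin(r)/r if r>0 else 1
    return T[:3,3],T[:3,:3]@np.array([x*k,y*k,np.cos(r)])
def wproj(o,d,p):
    q=np.linalg.inv(wview(o,d))@np.append(p,1);h=np.hypot(q[0],q[1]);a=np.arctan2(h,q[2])
    return d["cx"]+d["fx"]*a*q[0]/h, d["cy"]+d["fy"]*a*q[1]/h
def proj(d,p):
    q=d["view"]@np.append(p,1);return d["cx"]+d["fx"]*q[0]/q[2],d["cy"]+d["fy"]*q[1]/q[2]
def onz(cr,z): c,r=cr;return c+r*(z-c[2])/r[2]
def tri(crs):
    A=sum(np.eye(3)-np.outer(r,r) for c,r in crs);b=sum((np.eye(3)-np.outer(r,r))@c for c,r in crs)
    return np.linalg.solve(A,b)
def crop(im,x0,x1,y0,y1,s,fn):
    cv2.imwrite(fn,cv2.resize(im[y0:y1,x0:x1],None,fx=s,fy=s,interpolation=cv2.INTER_CUBIC))
E
python3 - <<'E'
from h import *
a=cv2.imread("pics/a_scene.png");b=cv2.imread("pics/a_side.png")
crop(a,260,440,160,280,4,"pics/b_scene.png");crop(b,210,350,150,310,3.7,"pics/b_side.png")
E
```

```text
(no output)
```

View pics/b_scene.png

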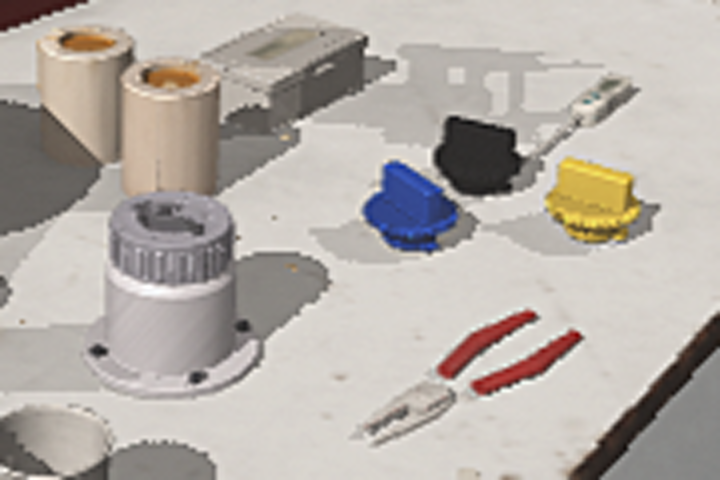

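View pics/b_side.png

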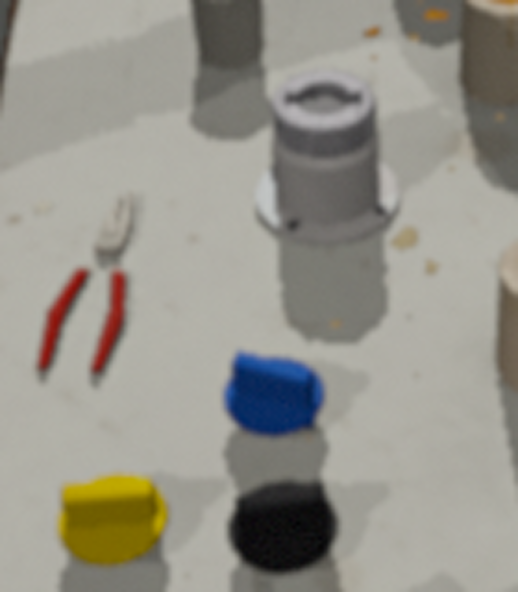

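Run:
```python
from h import *
a=cal("scene");b=cal("side")
p=tri([ray(a,380,191.5),ray(b,286.5,282.6)]);print("bartop",p, onz(ray(a,380,191.5),.048),onz(ray(b,286.5,282.6),.048))
m=tri([ray(a,302.5,214.5),ray(b,297.6,177)]);print("mouth",m, onz(ray(a,302.5,214.5),.09),onz(ray(b,297.6,177),.09))
# bar ends in scene: crop (447,120),(515,128)
print(onz(ray(a,260+447/4,160+119/4),.048),onz(ray(a,260+515/4,160+130/4),.048))
# blue, yellow, pliers, cup, tin
print("blue",onz(ray(b,284,247),.048),"yel",onz(ray(b,240,282),.048),"cup",onz(ray(b,271,142),.071),"probe tip",onz(ray(b,282,318),.0), onz(ray(b,282,370),.0))
print("jarL",onz(ray(b,359,222),.08),onz(ray(b,346,148),.08),"tin",onz(ray(b,384,290),.048))
```

```text
bartop [ 0.46556898 -0.21167489  0.04726295] [ 0.46285252 -0.20995897  0.048     ] [ 0.46718624 -0.21135825  0.048     ]
mouth [0.50985456 0.08662464 0.08722   ] [0.50710648 0.09083379 0.09      ] [0.50947583 0.08262302 0.09      ]
[ 0.48664624 -0.20652211  0.048     ] [ 0.4404811  -0.21853514  0.048     ]
blue [ 0.46581564 -0.11382617  0.048     ] yel [ 0.37455111 -0.20069959  0.048     ] cup [0.44393129 0.28779451 0.071     ] probe tip [ 0.45382438 -0.25988462  0.        ] [ 0.45031083 -0.36571301  0.        ]
jarL [ 0.63495095 -0.08494526  0.08      ] [0.65428184 0.21879948 0.08      ] tin [ 0.65646455 -0.24818738  0.048     ]
```

```bash
python3 -m pendant '[[-0.2,-0.25,0,0,0,0],[-0.4,-0.5,0,0,0,0],[-0.7,-0.9,0,0,0,0],[-0.7,-0.9,0,0,0,0],[-0.7,-0.9,0,0,0,0],[-0.7,-0.9,0,0,0,0],[-0.7,-0.9,0,0,0,0],[-0.7,-0.9,0,0,0,0]]' 40 25
python3 -m pendant '[[-0.2,-0.25,0,0,0,0],[-0.5,-0.6,0,0,0,0],[-0.8,-1,0,0,0,0],[-0.8,-1,0,0,0,0],[-0.8,-1,0,0,0,0],[-0.8,-1,0,0,0,0],[-0.8,-1,0,0,0,0],[-0.8,-1,0,0,0,0]]'
python3 - <<'E'
from h import *
o=env.get_obs();d=viewer.read_camera("wrist");cv2.imwrite("pics/c.png",d["frame"][:,:,::-1]);np.save("c_o.npy",o,allow_pickle=True)
print(o["tool_pos"],o["tool_rot"],o["qpos"])
print(wproj(o,d,[.466,-.212,.048]),wproj(o,d,[.51,.087,.09]))
E
```

```text
time_s: 1.25
tool_pos: [0.3376, -0.4803, 0.2224]
tool_rot: [180.0, 0.0, -63.7]
force: [-0.2, 0.6, 0.7]
grip_width: 0.0401
time_s: 2.25
tool_pos: [0.3918, -0.3643, 0.2224]
tool_rot: [180.0, 0.0, -63.7]
force: [-0.7, -0.4, -0.5]
grip_width: 0.0401
[ 0.39177495 -0.36429706  0.22242473] [ 1.79994841e+02  9.70115026e-03 -6.37176311e+01] [ 51.92856439   4.97484169 -12.55203017  99.15679859   1.1136635
  76.00019517 -24.56495626]
(np.float64(227.98804947140337), np.float64(70.58726828617307)) (np.float64(60.192379840196054), np.float64(-21.64041506930286))
```

View pics/c.png

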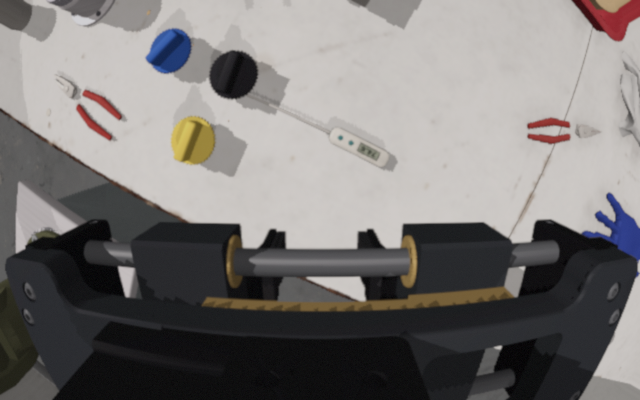

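```bash
python3 -m pendant '[[-0.2,-0.25,0,0,0,0],[-0.5,-0.6,0,0,0,0.07],[-0.8,-1,0,0,0,0.137],[-0.8,-1,0,0,0,0.137],[-0.8,-1,0,0,0,0.137],[-0.8,-1,0,0,0,0.137],[-0.8,-1,0,0,0,0.137],[-0.8,-1,0,0,0,0.137]]'
python3 - <<'E'
from h import *
o=env.get_obs();d=viewer.read_camera("wrist");cv2.imwrite("pics/d.png",d["frame"][:,:,::-1])
print(o["tool_pos"],o["tool_rot"],o["qpos"])
print(wproj(o,d,[.466,-.212,.048]),wproj(o,d,[.51,.087,.09]))
crop(d["frame"][:,:,::-1],220,380,80,220,5,"pics/d2.png")
E
```

```text
time_s: 3.3
tool_pos: [0.446, -0.2483, 0.2225]
tool_rot: [180.0, 0.0, -76.0]
force: [-0.2, -0.8, 0.6]
grip_width: 0.04
[ 0.445957   -0.24828837  0.22250881] [ 1.79994441e+02  4.23836355e-04 -7.60465111e+01] [ 44.34985433   2.20598606 -18.62019622 102.08253048   0.7296177
  75.83249918 -50.48264836]
(np.float64(293.9951694160704), np.float64(162.65893355407115)) (np.float64(67.37771746195475), np.float64(83.9340235077752))
```

View pics/d.png

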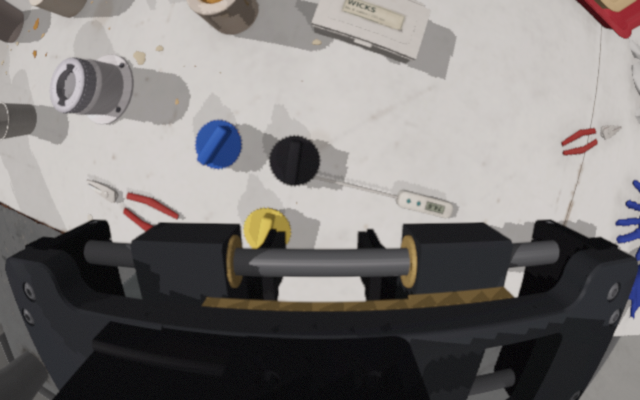

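View pics/d2.png

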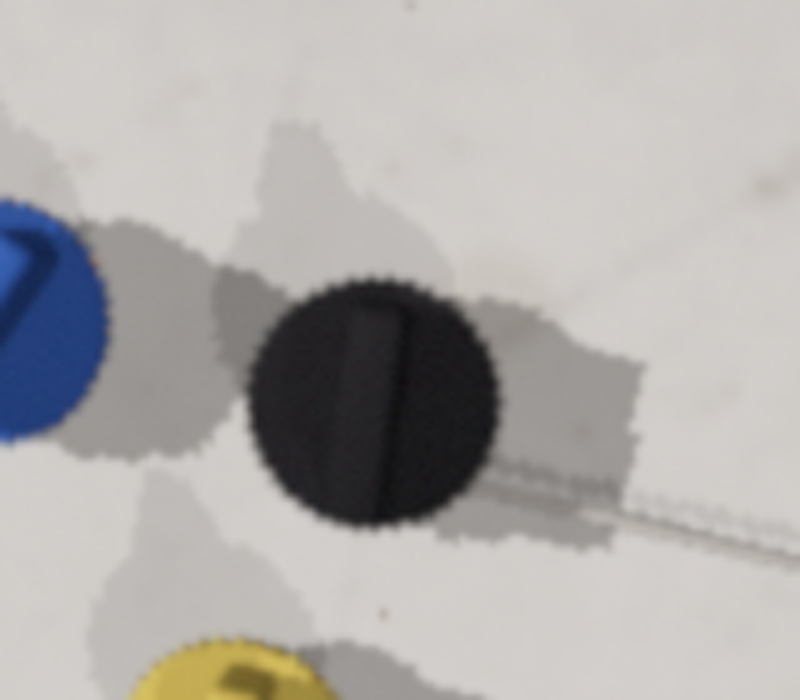

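Run:
```python
from h import *
o=env.get_obs();d=viewer.read_camera("wrist")
T=[onz(wray(o,d,220+u/5,80+v/5),.048) for u,v in [(366,413),(378,310),(354,516)]]
print(T); e=T[1]-T[2];print(np.degrees(np.arctan2(e[1],e[0])),np.linalg.norm(e))
crop(d["frame"][:,:,::-1],40,160,40,140,6,"pics/e.png")
M=R.from_euler('xyz',o["tool_rot"],degrees=True).as_matrix()
print(M.T@(T[0]-o["tool_pos"]))
```

```text
[array([ 0.46593418, -0.21096917,  0.048     ]), array([ 0.48857871, -0.20833669,  0.048     ]), array([ 0.44290749, -0.21353728,  0.048     ])]
6.496299175625002 0.045966371649643546
[-0.03125801 -0.02829193  0.17450701]
```

View pics/e.png

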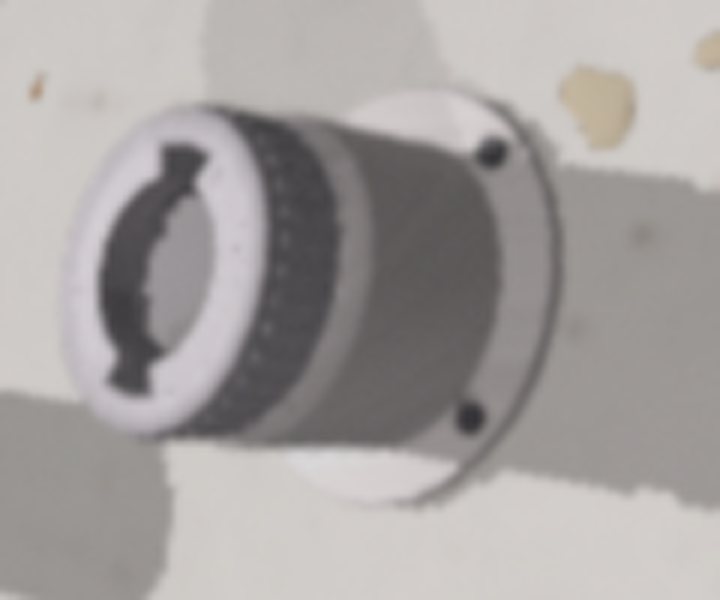

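Run:
```python
from h import *
o=env.get_obs();d=viewer.read_camera("wrist")
T=[onz(wray(o,d,40+u/6,40+v/6),.09) for u,v in [(185,148),(130,390),(165,270)]]
print(T); e=T[0]-T[1];print((T[0]+T[1])/2,np.degrees(np.arctan2(e[1],e[0])),np.linalg.norm(e))
```

```text
[array([0.53415419, 0.08793021, 0.09      ]), array([0.48318303, 0.09209715, 0.09      ]), array([0.50867315, 0.08670292, 0.09      ])]
[0.50866861 0.09001368 0.09      ] -4.673590917850711 0.051141198071668
```

```bash
python3 -m pendant '[[-0.1,-0.1,0,0,0,0.03],[-0.31,-0.285,0.2,0,0,0.083],[-0.31,-0.285,0.5,0,0,0.083],[-0.31,-0.285,0.9,0,0,0.083],[-0.31,-0.285,1,0,0,0.083],[-0.31,-0.285,1,0,0,0.083],[-0.31,-0.285,1,0,0,0.083],[-0.31,-0.285,1,0,0,0.083]]'
python3 - <<'E'
from h import *
o=env.get_obs();d=viewer.read_camera("wrist")
print(o["tool_pos"],o["tool_rot"],o["qpos"])
print(wproj(o,d,[.466,-.211,.048]))
crop(d["frame"][:,:,::-1],220,420,100,280,4,"pics/f.png")
E
```

```text
time_s: 4.45
tool_pos: [0.4673, -0.2112, 0.124]
tool_rot: [-179.9, -0.1, -83.5]
force: [0.0, -0.0, 0.5]
grip_width: 0.0399
[ 0.46731765 -0.21122994  0.124022  ] [-1.79880937e+02 -9.19641782e-02 -8.34654458e+01] [ 41.1229534    6.96833313 -21.0007807  108.9889335    2.79536671
  64.3802156  -64.40446568]
(np.float64(321.37747193217103), np.float64(212.94854182948268))
```

View pics/f.png

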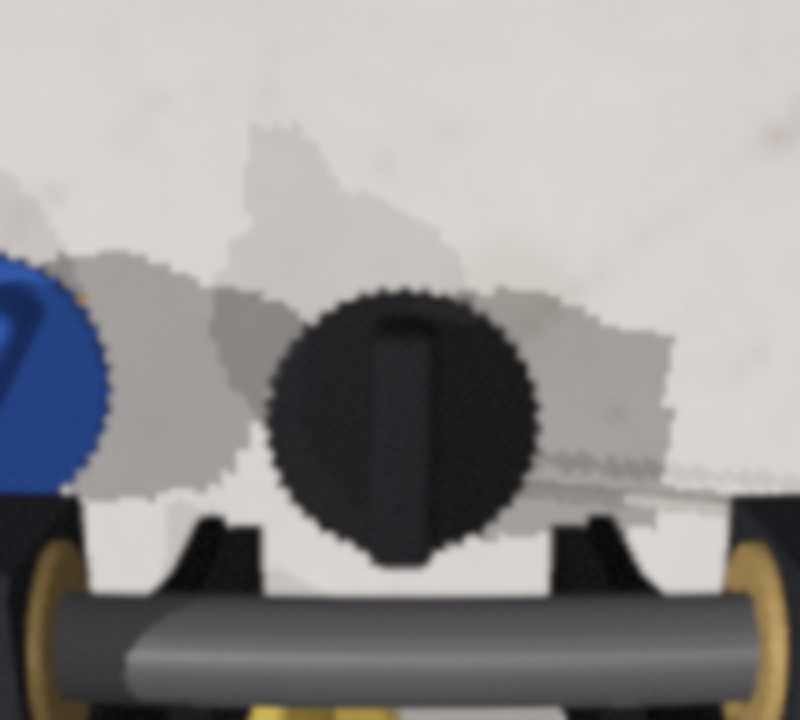

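```bash
python3 -m pendant '[[0,0,0.2,0,0,0],[0,0,0.5,0,0,0],[0,0,0.8,0,0,0],[0,0,0.9,0,0,0],[0,0,0.96,0,0,0],[0,0,0.96,0,0,0],[0,0,0.96,0,0,0],[0,0,0.96,0,0,0]]' && python3 -m pendant '[[0,0,0,0,0,0],[0,0,0,0,0,0],[0,0,0,0,0,0],[0,0,0,0,0,0],[0,0,0,0,0,0],[0,0,0,0,0,0],[0,0,0,0,0,0],[0,0,0,0,0,0]]' 5 35
```

```text
time_s: 5.5
tool_pos: [0.4669, -0.211, 0.0273]
tool_rot: [-179.9, -0.1, -83.5]
force: [0.3, -1.3, 0.1]
grip_width: 0.0403
time_s: 6.5
tool_pos: [0.4664, -0.2107, 0.0265]
tool_rot: [180.0, -0.0, -83.5]
force: [0.4, 0.5, 0.1]
grip_width: 0.0139
```

```bash
python3 -m pendant '[[0,0,-0.1,0,0,0],[0,0,-0.3,0,0,0],[0,0,-0.6,0,0,0],[0,0,-0.9,0,0,0],[0,0,-1,0,0,0],[0,0,-1,0,0,0],[0,0,-1,0,0,0],[0,0,-1,0,0,0]]' 5 50
python3 -m pendant '[[-0.1,0,-0.1,0,0,-0.1],[-0.2,-0.05,-0.3,0,0,-0.22],[-0.4,-0.1,-0.5,0,0,-0.34],[-0.6,-0.15,-0.6,0,0,-0.46],[-0.8,-0.2,-0.6,0,0,-0.58],[-1,-0.25,-0.6,0,0,-0.7],[-1,-0.26,-0.6,0,0,-0.82],[-1,-0.26,-0.6,0,0,-0.94]]'
python3 - <<'E'
from h import *
o=env.get_obs();d=viewer.read_camera("wrist")
print(o["tool_pos"],o["tool_rot"],o["qpos"],o["grip_width"])
cv2.imwrite("pics/g.png",d["frame"][:,:,::-1])
E
```

```text
time_s: 7.5
tool_pos: [0.4656, -0.2104, 0.1253]
tool_rot: [179.9, 0.1, -83.5]
force: [0.1, 0.4, -0.1]
grip_width: 0.0136
time_s: 8.5
tool_pos: [0.4805, -0.1079, 0.1858]
tool_rot: [-180.0, 0.1, 1.2]
force: [-0.6, 0.0, -0.3]
grip_width: 0.0138
[ 0.48054299 -0.10794256  0.18578148] [-1.79977203e+02  6.86685428e-02  1.15361536e+00] [ 38.19650674   1.8136743  -28.94888007 106.87074439   0.91442097
  71.61592259  10.12387841] 0.013771443755948156
```

View pics/g.png

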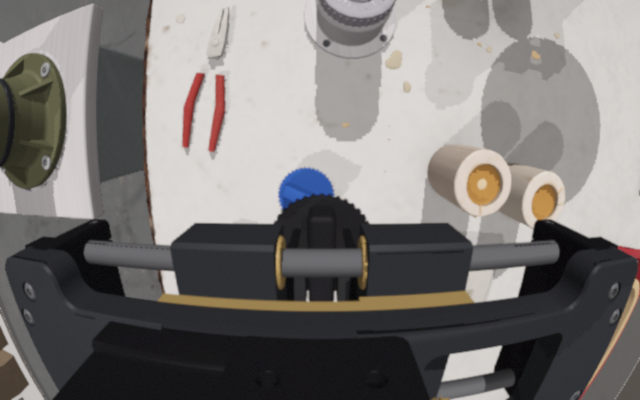

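```bash
python3 -m pendant '[[0,-0.2,0,0,0,0],[0.1,-0.5,0,0,0,0],[0.2,-0.8,0,0,0,0],[0.25,-0.95,0,0,0,0],[0.25,-0.95,0,0,0,0],[0.25,-0.95,0,0,0,0],[0.25,-0.95,0,0,0,0],[0.25,-0.95,0,0,0,0]]'
python3 - <<'E'
from h import *
o=env.get_obs();d=viewer.read_camera("wrist");np.save("g_o.npy",o,allow_pickle=True)
print(o["tool_pos"],o["tool_rot"],o["qpos"],o["grip_width"])
print(wproj(o,d,[.5087,.089,.09]))
cv2.imwrite("pics/i.png",d["frame"][:,:,::-1])
crop(d["frame"][:,:,::-1],260,400,50,170,5,"pics/i2.png")
E
```

```text
time_s: 9.55
tool_pos: [0.5044, -0.014, 0.1865]
tool_rot: [180.0, 0.0, 0.6]
force: [0.7, 0.3, -0.9]
grip_width: 0.0137
[ 0.5044179  -0.01400096  0.18648524] [1.79982395e+02 1.06058485e-02 6.46990408e-01] [ 31.94037061   3.71529776 -34.40039988 105.20400836   2.22736396
  71.7531222   -2.45500749] 0.01370629504387949
(np.float64(327.6517797463128), np.float64(84.44102451343683))
```

View pics/i2.png

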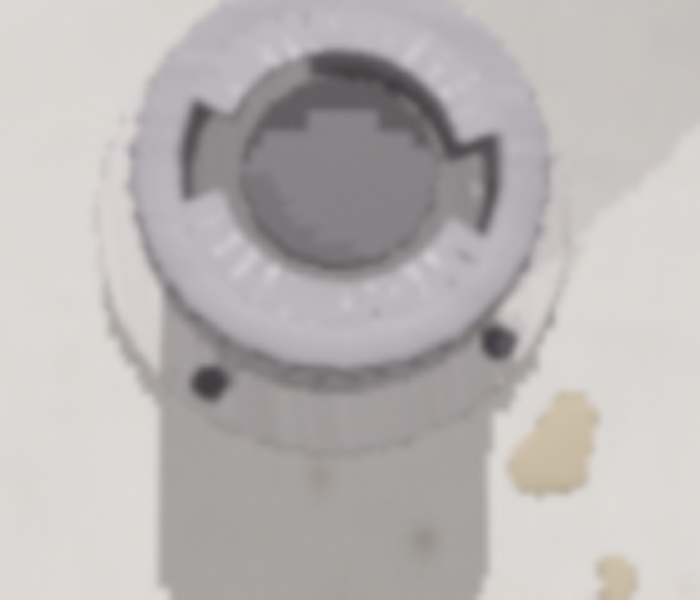

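View pics/i.png

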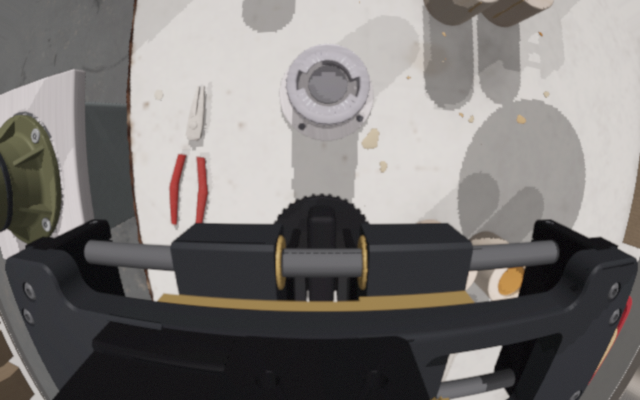

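Run:
```python
from h import *
o=env.get_obs();d=viewer.read_camera("wrist")
f=lambda u,v:onz(wray(o,d,260+u/5,50+v/5),.09)
L=[f(203,100),f(185,198)];Rr=[f(497,135),f(485,232)]
l=sum(L)/2;r=sum(Rr)/2;e=r-l
print(l,r,(l+r)/2,np.linalg.norm(e),np.degrees(np.arctan2(e[1],e[0])))
# tangential corner lines
for A in (L,Rr):
    t=A[0]-A[1];print(np.linalg.norm(t),np.degrees(np.arctan2(t[1],t[0]))-90)
print("centre from ring sides",(f(133,166)+f(550,166))/2, np.linalg.norm(f(133,166)-f(550,166)), "ring bottom",f(335,365))
```

```text
[0.48484365 0.09314094 0.09      ] [0.53412032 0.08804918 0.09      ] [0.50948198 0.09059506 0.09      ] 0.0495390394862175 -5.899431818504291
0.01706361444525677 -9.377467298114325
0.016816331997334205 -6.304914908490929
centre from ring sides [0.50936635 0.09089698 0.09      ] 0.06928451445735469 ring bottom [0.50857058 0.05666156 0.09      ]
```

```bash
python3 -m pendant '[[0,-0.1,0,0,0,-0.1],[0.02,-0.2,0,0,0,-0.215],[0.04,-0.4,0,0,0,-0.33],[0.06,-0.6,0,0,0,-0.45],[0.063,-0.8,0,0,0,-0.57],[0.063,-0.9,0,0,0,-0.69],[0.063,-1,0,0,0,-0.81],[0.063,-1,0,0,0,-0.928]]'
python3 - <<'E'
from h import *
o=env.get_obs()
print(o["tool_pos"],o["tool_rot"],o["qpos"],o["grip_width"])
M=R.from_euler('xyz',o["tool_rot"],degrees=True).as_matrix()
print(M.T@(np.array([.5095,.0907,.118])-o["tool_pos"]))
E
```

```text
time_s: 10.65
tool_pos: [0.5094, 0.088, 0.1866]
tool_rot: [180.0, -0.0, 84.6]
force: [-0.6, -0.1, -1.0]
grip_width: 0.013
[0.50944193 0.0879611  0.18661619] [ 1.79996855e+02 -1.70067523e-02  8.45958998e+01] [ 28.7320892    6.39404707 -43.79124609 103.39667403   4.63176954
  72.02471082  68.28378315] 0.013049737181006877
[ 0.00271183 -0.00020391  0.06861699]
```

```bash
python3 -m pendant '[[0.01,0,0.1,0,0,0],[0.025,0,0.3,0,0,0],[0.025,0,0.5,0,0,0],[0.025,0,0.65,0,0,0],[0.025,0,0.67,0,0,0],[0.025,0,0.67,0,0,0],[0.025,0,0.67,0,0,0],[0.025,0,0.67,0,0,0]]'
python3 - <<'E'
from h import *
o=env.get_obs()
print(o["tool_pos"],o["tool_rot"])
w=viewer.read_camera("wrist")["frame"][:,:,::-1]
a=viewer.read_camera("scene")["frame"][:,:,::-1];b=viewer.read_camera("side")["frame"][:,:,::-1]
crop(a,250,370,140,280,4,"pics/j1.png");crop(b,230,370,110,230,4,"pics/j2.png");cv2.imwrite("pics/j3.png",w)
E
```

```text
time_s: 11.65
tool_pos: [0.5102, 0.0895, 0.1201]
tool_rot: [179.9, 0.0, 84.1]
force: [0.4, 0.3, -0.8]
grip_width: 0.0137
[0.51023966 0.08950448 0.1201168 ] [1.79936432e+02 4.45268226e-03 8.41463682e+01]
```

View pics/j1.png

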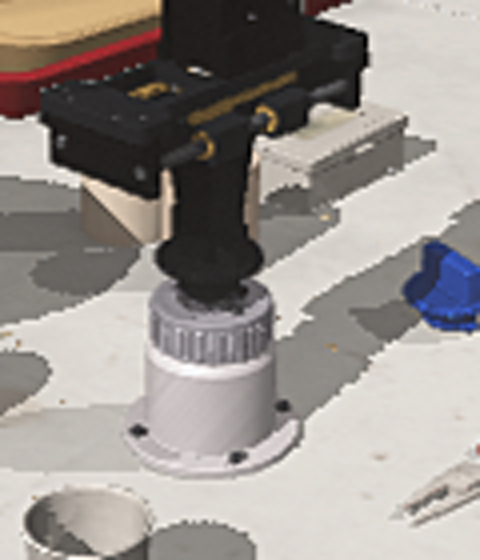

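View pics/j2.png

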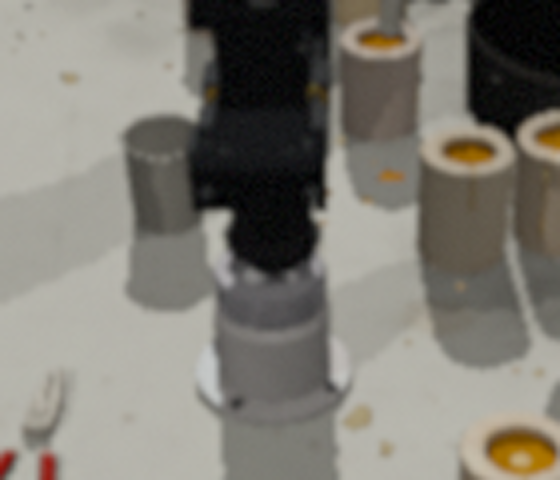

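View pics/j3.png

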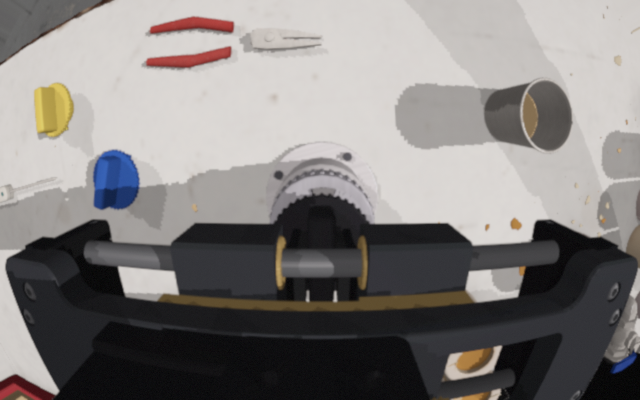

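```bash
python3 -m pendant '[[0.01,-0.007,0.01,0,0,0],[0.012,-0.007,0.02,0,0,0],[0.012,-0.007,0.03,0,0,0],[0.012,-0.007,0.04,0,0,0],[0.012,-0.007,0.05,0,0,0],[0.012,-0.007,0.06,0,0,0],[0.012,-0.007,0.07,0,0,0],[0.012,-0.007,0.08,0,0,0]]'
```

```text
time_s: 12.8
tool_pos: [0.5093, 0.0907, 0.112]
tool_rot: [180.0, 0.0, 84.2]
force: [-2.1, -0.7, 6.8]
grip_width: 0.0138
```

```bash
python3 -m pendant '[[0,0,0.005,0,0,0],[0,0,0.01,0,0,0],[0,0,0.01,0,0,0],[0,0,0.01,0,0,0],[0,0,0.01,0,0,0],[0,0,0.01,0,0,0],[0,0,0.01,0,0,0],[0,0,0.01,0,0,0]]'
python3 -c "
from h import *
o=env.get_obs();print(o['tool_pos'],o['force'],o['wrist_torque'])"
```

```text
time_s: 13.8
tool_pos: [0.5094, 0.0907, 0.1118]
tool_rot: [180.0, 0.1, 84.2]
force: [-4.1, -2.1, 8.7]
grip_width: 0.0136
[0.50935441 0.09072802 0.11177323] [-4.08424697 -2.0911597   8.65854344] [-0.11806543  0.66473651 -0.0024443 ]
```

```bash
python3 -m pendant '[[0,-0.006,0.003,0,0,0.01],[0,-0.006,0.003,0,0,0.02],[0,-0.006,0.003,0,0,0.03],[0,-0.006,0.003,0,0,0.04],[0,-0.006,0.003,0,0,0.04],[0,-0.006,0.003,0,0,0.04],[0,-0.006,0.003,0,0,0.04],[0,-0.006,0.003,0,0,0.04]]'
python3 -c "
from h import *
o=env.get_obs();print(o['tool_pos'],o['force'],o['wrist_torque'])"
```

```text
time_s: 14.8
tool_pos: [0.5085, 0.0904, 0.11]
tool_rot: [-180.0, 0.0, 80.6]
force: [-2.1, -2.5, -1.7]
grip_width: 0.0138
[0.50845502 0.09043395 0.11002614] [-2.12236012 -2.53722727 -1.74036965] [-0.48349233  0.1743066   0.01560691]
```

```bash
python3 -m pendant '[[0,0,0.01,0,0,0],[0,0,0.015,0,0,0],[0,0,0.02,0,0,0],[0,0,0.025,0,0,0],[0,0,0.03,0,0,0],[0,0,0.03,0,0,0],[0,0,0.03,0,0,0],[0,0,0.03,0,0,0]]'
python3 -c "
from h import *
o=env.get_obs();print(o['tool_pos'],o['force'],o['wrist_torque'])"
```

```text
time_s: 15.8
tool_pos: [0.5086, 0.0905, 0.1077]
tool_rot: [-180.0, 0.1, 80.6]
force: [-4.5, -4.0, 6.6]
grip_width: 0.0137
[0.50857386 0.09048521 0.10773982] [-4.47941597 -3.97883518  6.61739809] [-0.79555052  0.79041697  0.07324668]
```

```bash
python3 -m pendant '[[-0.005,-0.005,0.01,0,0,0],[-0.005,-0.005,0.02,0,0,0],[-0.005,-0.005,0.03,0,0,0],[-0.005,-0.005,0.04,0,0,0],[-0.005,-0.005,0.05,0,0,0],[-0.005,-0.005,0.05,0,0,0],[-0.005,-0.005,0.05,0,0,0],[-0.005,-0.005,0.05,0,0,0]]'
python3 -c "
from h import *
o=env.get_obs();print(o['tool_pos'],o['force'],o['wrist_torque'])"
```

```text
time_s: 16.8
tool_pos: [0.5086, 0.0905, 0.1036]
tool_rot: [179.9, 0.0, 80.6]
force: [-4.9, -3.3, 9.1]
grip_width: 0.0137
[0.50857881 0.09047519 0.10355953] [-4.89258311 -3.30916294  9.07102854] [-0.71581585  0.88177839  0.02992543]
```

```bash
python3 -m pendant '[[-0.005,-0.005,0.01,0,0,0],[-0.005,-0.005,0.02,0,0,0],[-0.005,-0.005,0.03,0,0,0],[-0.005,-0.005,0.04,0,0,0],[-0.005,-0.005,0.04,0,0,0],[-0.005,-0.005,0.04,0,0,0],[-0.005,-0.005,0.04,0,0,0],[-0.005,-0.005,0.04,0,0,0]]'
python3 -c "
from h import *
o=env.get_obs();print(o['tool_pos'],o['force'],o['wrist_torque'])"
```

```text
time_s: 17.8
tool_pos: [0.5086, 0.0905, 0.1004]
tool_rot: [179.9, -0.0, 80.6]
force: [-5.4, -3.2, 14.7]
grip_width: 0.0138
[0.50857875 0.09045546 0.10037093] [-5.39259742 -3.16476305 14.71957921] [-0.65213966  1.0869358   0.019717  ]
```

```bash
python3 -m pendant '[[0,0,0,0,0,0.05],[0,0,0,0,0,0.1],[0,0,0,0,0,0.15],[0,0,0,0,0,0.2],[0,0,0,0,0,0.25],[0,0,0,0,0,0.3],[0,0,0,0,0,0.3],[0,0,0,0,0,0.3]]'
python3 -c "
from h import *
o=env.get_obs();print(o['tool_pos'],o['tool_rot'],o['force'],o['wrist_torque'],o['qpos'][6])"
```

```text
time_s: 18.8
tool_pos: [0.509, 0.0918, 0.1006]
tool_rot: [179.9, -0.2, 53.6]
force: [-3.5, -0.6, 13.9]
grip_width: 0.0135
[0.50901647 0.09180637 0.10062083] [179.89389757  -0.19316873  53.59837733] [-3.50011903 -0.60628327 13.94924053] [-0.14259106  0.88778307 -0.02876055] 34.0950828993549
```

```bash
python3 -m pendant '[[0,0,0,0,0,0.05],[0,0,0,0,0,0.1],[0,0,0,0,0,0.15],[0,0,0,0,0,0.2],[0,0,0,0,0,0.23],[0,0,0,0,0,0.26],[0,0,0,0,0,0.26],[0,0,0,0,0,0.26]]'
python3 -c "
from h import *
o=env.get_obs();print(o['tool_pos'],o['tool_rot'],o['force'],o['wrist_torque'],o['qpos'][6])"
```

```text
time_s: 19.8
tool_pos: [0.509, 0.0918, 0.1007]
tool_rot: [180.0, -0.2, 30.2]
force: [-4.8, -1.1, 13.8]
grip_width: 0.0136
[0.50895362 0.09179523 0.10073163] [179.96764744  -0.21009173  30.24100722] [-4.78603769 -1.08882539 13.81130252] [-0.19476865  1.04116456  0.18186499] 11.281027102615075
```

```bash
python3 -m pendant '[[0,0,0,0,0,0.005],[0,0,0,0,0,0.01],[0,0,0,0,0,0.015],[0,0,0,0,0,0.02],[0,0,0,0,0,0.025],[0,0,0,0,0,0.03],[0,0,0,0,0,0.03],[0,0,0,0,0,0.03]]'
python3 -c "
from h import *
o=env.get_obs();print(o['tool_pos'],o['tool_rot'],o['force'],o['wrist_torque'],o['qpos'][6])"
```

```text
time_s: 20.8
tool_pos: [0.5084, 0.0917, 0.1007]
tool_rot: [180.0, -0.1, 27.6]
force: [-6.2, -1.2, 15.0]
grip_width: 0.0133
[0.50835875 0.09170137 0.10065692] [ 1.79983569e+02 -1.32913932e-01  2.75806023e+01] [-6.18035808 -1.17040458 14.99602692] [-0.30409402  1.37238051  0.39502602] 8.664692408532217
```

```bash
python3 -m pendant '[[0,0,-0.01,0,0,0],[0,0,-0.02,0,0,0],[0,0,-0.03,0,0,0],[0,0,-0.04,0,0,0],[0,0,-0.05,0,0,0],[0,0,-0.06,0,0,0],[0,0,-0.06,0,0,0],[0,0,-0.06,0,0,0]]'
python3 -c "
from h import *
o=env.get_obs();print(o['tool_pos'],o['tool_rot'],o['force'],o['wrist_torque'],o['qpos'][6])"
```

```text
time_s: 21.8
tool_pos: [0.508, 0.0913, 0.1045]
tool_rot: [-179.9, -0.1, 27.5]
force: [2.0, 4.3, 0.4]
grip_width: 0.0138
[0.5080278  0.09134097 0.10446577] [-1.79935378e+02 -1.19768836e-01  2.74936720e+01] [2.03741968 4.26112661 0.37801002] [ 1.26876763 -0.36613555  0.28880713] 8.884390660133601
```

```bash
python3 -m pendant '[[0,0,0,0,0,0],[0,0,0,0,0,0],[0,0,0,0,0,0],[0,0,0,0,0,0],[0,0,-0.02,0,0,0],[0,0,-0.02,0,0,0],[0,0,-0.02,0,0,0],[0,0,-0.02,0,0,0]]' 40
python3 -m pendant '[[0,0,-0.1,0,0,0],[0,0,-0.3,0,0,0],[0,0,-0.6,0,0,0],[0,0,-0.8,0,0,0],[0,0,-0.8,0,0,0],[0,0,-0.8,0,0,0],[0,0,-0.8,0,0,0],[0,0,-0.8,0,0,0]]'
python3 - <<'E'
from h import *
o=env.get_obs()
w=viewer.read_camera("wrist")
a=viewer.read_camera("scene")["frame"][:,:,::-1];b=viewer.read_camera("side")["frame"][:,:,::-1]
print(o["tool_pos"],o["tool_rot"],wproj(o,w,[.509,.091,.127]))
crop(a,260,360,180,280,5,"pics/k1.png");crop(b,240,360,140,230,5,"pics/k2.png");crop(w["frame"][:,:,::-1],220,420,100,280,4,"pics/k3.png")
E
```

```text
time_s: 22.8
tool_pos: [0.5075, 0.0899, 0.1062]
tool_rot: [180.0, 0.0, 27.5]
force: [-0.8, -0.1, 0.7]
grip_width: 0.04
time_s: 23.8
tool_pos: [0.5071, 0.0899, 0.1855]
tool_rot: [-180.0, 0.1, 27.5]
force: [-0.8, 0.2, 0.0]
grip_width: 0.0401
[0.50705893 0.08990943 0.18547018] [-1.79964112e+02  7.14109642e-02  2.74652991e+01] (np.float64(323.89773600531845), np.float64(217.83826072960827))
```

View pics/k1.png

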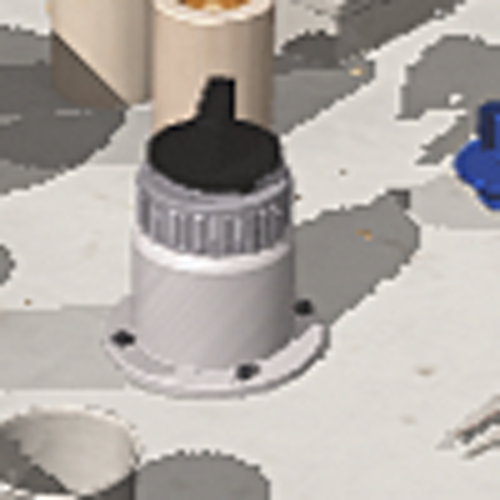

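View pics/k2.png

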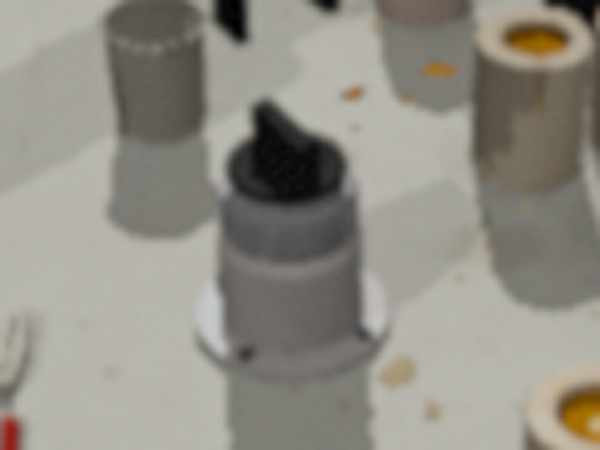

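View pics/k3.png

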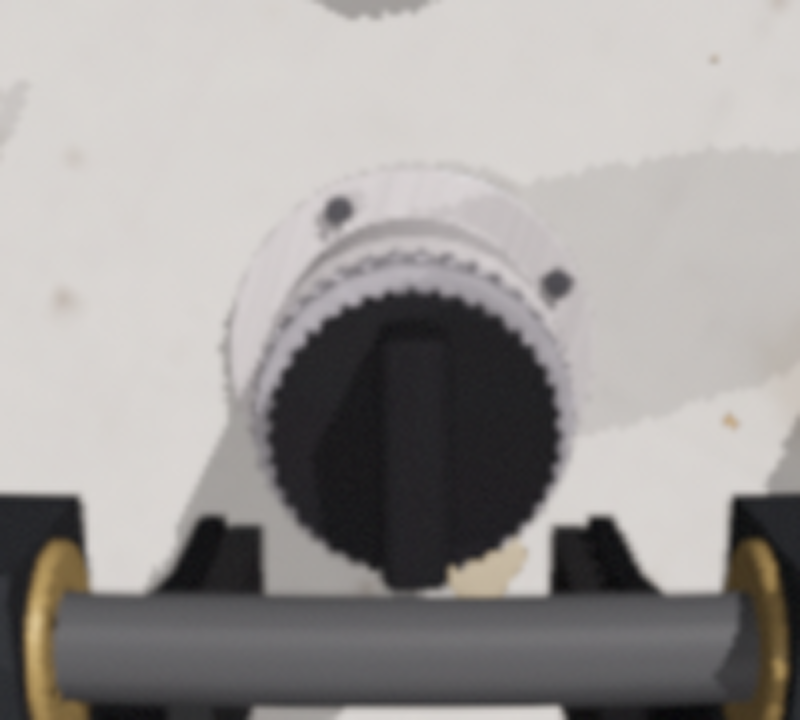

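```bash
python3 - <<'E'
from h import *
a=cal("scene");b=cal("side");t=np.radians(-62.5)
u=np.array([np.cos(t),np.sin(t),0]);n=np.array([-u[1],u[0],0])
c=np.array([.509,.0908,0])
for h in (22,25,28):
    z=np.array([0,0,.09+h/1000+.012])
    out=[]
    for s in (1,-1):
        for k in (1,-1):
            p=c+z+s*.025*u+k*.007*n
            q=proj(a,p);r=proj(b,p);out.append((round((q[0]-260)*5),round((q[1]-180)*5),round((r[0]-240)*5),round((r[1]-140)*5)))
    # reference: ring top edge near camera, flange underside edge
    print(h,out)
    v=np.array([-.49,.758,0]);v/=np.linalg.norm(v)
    f=lambda p:round((proj(a,p)[1]-180)*5)
    print("ring near edge scene v",f(c+[0,0,.09]+.035*v),"flange near bottom",f(c+[0,0,.09+(h-18)/1000]+.03*v),"flange near top",f(c+[0,0,.09+(h-12)/1000]+.03*v))
E
python3 -c "
from h import *
a=cv2.imread('pics/k1.png');crop(a,120,320,60,270,3.5,'pics/k4.png')"
```

```text
22 [(202, 80, 323, 140), (233, 82, 298, 149), (186, 128, 270, 92), (217, 130, 246, 100)]
ring near edge scene v 208 flange near bottom 195 flange near top 183
25 [(203, 74, 322, 135), (233, 76, 298, 144), (186, 122, 270, 87), (217, 124, 246, 95)]
ring near edge scene v 208 flange near bottom 189 flange near top 177
28 [(203, 68, 322, 130), (233, 70, 298, 139), (186, 116, 270, 82), (217, 118, 245, 90)]
ring near edge scene v 208 flange near bottom 183 flange near top 171
```

View pics/k4.png

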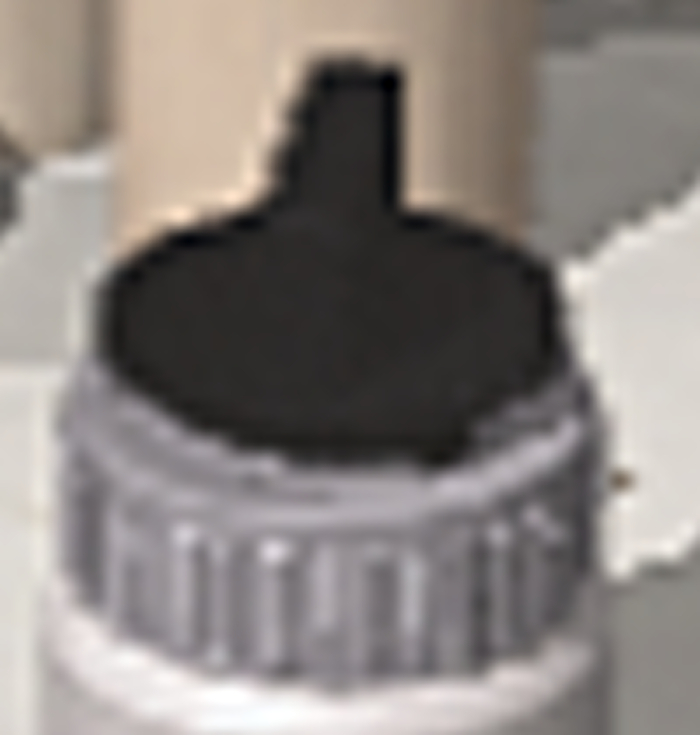

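```bash
python3 -m pendant '[[0,0.01,0.05,0,0,0],[0,0.01,0.15,0,0,0],[0,0.01,0.3,0,0,0],[0,0.01,0.45,0,0,0],[0,0.01,0.54,0,0,0],[0,0.01,0.56,0,0,0],[0,0.01,0.565,0,0,0],[0,0.01,0.565,0,0,0]]' 0 20
python3 -m pendant '[[0,0,0.005,0,0,0],[0,0,0.01,0,0,0],[0,0,0.015,0,0,0],[0,0,0.02,0,0,0],[0,0,0.02,0,0,0],[0,0,0.02,0,0,0],[0,0,0.02,0,0,0],[0,0,0.02,0,0,0]]'
```

```text
time_s: 25.05
tool_pos: [0.5083, 0.0892, 0.1302]
tool_rot: [180.0, -0.0, 27.5]
force: [-0.4, 0.2, -0.1]
grip_width: 0.0007
time_s: 26.05
tool_pos: [0.508, 0.0891, 0.1277]
tool_rot: [180.0, 0.0, 27.5]
force: [-1.3, -0.4, -0.3]
grip_width: 0.0004
```

```bash
python3 -m pendant '[[0,0,0.005,0,0,0],[0,0,0.01,0,0,0],[0,0,0.01,0,0,0],[0,0,0.01,0,0,0],[0,0,0.01,0,0,0],[0,0,0.01,0,0,0],[0,0,0.01,0,0,0],[0,0,0.01,0,0,0]]'
python3 -m pendant '[[0,0,0.005,0,0,0],[0,0,0.01,0,0,0],[0,0,0.01,0,0,0],[0,0,0.01,0,0,0],[0,0,0.01,0,0,0],[0,0,0.01,0,0,0],[0,0,0.01,0,0,0],[0,0,0.01,0,0,0]]'
```

```text
time_s: 27.05
tool_pos: [0.5082, 0.0891, 0.1275]
tool_rot: [180.0, -0.0, 27.5]
force: [-1.8, -0.1, 5.2]
grip_width: 0.0008
time_s: 28.05
tool_pos: [0.5085, 0.0891, 0.127]
tool_rot: [179.9, -0.0, 27.5]
force: [-1.8, -0.9, 8.5]
grip_width: 0.0006
```

```bash
python3 -m pendant '[[0,0,-0.1,0,0,0],[0,0,-0.3,0,0,0],[0,0,-0.6,0,0,0],[0,0,-0.9,0,0,0],[0,0,-1,0,0,0],[0,0,-1,0,0,0],[0,0,-1,0,0,0],[0,0,-1,0,0,0]]'
python3 - <<'E'
from h import *
a=viewer.read_camera("scene")["frame"][:,:,::-1]
cv2.imwrite("pics/z.png",a)
E
```

```text
time_s: 29.05
tool_pos: [0.5073, 0.0889, 0.2245]
tool_rot: [-180.0, 0.1, 27.5]
force: [0.3, 0.5, 0.8]
grip_width: 0.0007
```

View pics/z.png

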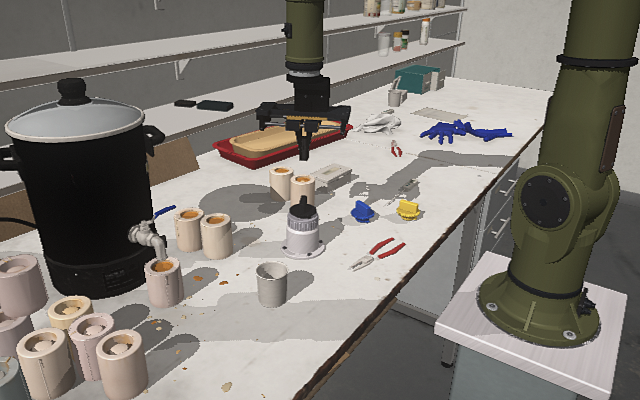

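The cap (303,210) stands upright in the canister. The cup (272,283), tin (331,174) and thermometer (402,190) are where they were, and the arm is clear.

```bash
python3 -c "
from cell import env
print(env.sign_off())"
```

```text
the job is handed in; nothing more can be done
None
```

The canister is closed and, by my checks, locked; I handed it in at about 29 s with the arm clear, and no verdict is reported.

**What I did:** I gripped the black cap by its bar and lowered it into the mouth. At first it caught on the ring at about 9 N. A 0.6 mm shift and a 3.6° turn dropped the lugs into the slots. I pressed it to about 20 mm above the ring at about 15 N and turned it 53° clockwise. There the torque rose to 0.4 N m, so I took that as the stop. I then eased up about 4 mm, let go and backed off.

**Last checks:**
- **Height by touch:** closed fingers met the top of the bar at z ≈ 0.1274 m. That puts the bar's middle about 25.4 mm above the ring, close to the locked height of 25 mm, and it held under about 5 N.
- **Height by camera:** the scene picture did not settle it. It read about 23.5 mm, halfway between the stuck and locked heights, so I relied on the touch check.
- **Turn angle:** 53° is a little under the nominal 55.6° to the stop. It is past the ridges at 47°, and the shortfall fits the play in the slots.
- **Forces and bystanders:** the wrist force I read stayed under about 17 N. The cup, tin and thermometer look unmoved in the last picture.

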